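# Take the tube rack out of the keeping box and hold it level

## Robot

A 7-joint arm with a two-finger parallel gripper is mounted at the origin on the work surface. World frame = base frame: x ahead of the robot, y to its left, z up, the work surface at z = 0. Lengths are in m, angles in rad, forces in N, time in s.
With the tool pointing down it reaches from about 0.425 to 0.925 m from the base axis. Payload 6.8 kg.
Tool frame: the origin (TCP) lies between the finger pads; the fingertips stand 19 mm ahead of it and the grasp point (between the pads) is the TCP; x points along the fingers, z is the direction in which the jaws open and shut, and the axes are right-handed (so a half turn about x gives the same grasp; the last joint's range is limited). The gripper opens to 85 mm and grips with 20 to 120 N. Pads are 22 mm wide; open, the fingers measure 114 mm over their backs; the gripper's body (76 mm by 85 mm) begins 54 mm behind the grasp point. The pads swing forward as they close: fully open they stand 13 mm farther back than shut.
Start: joints at [-1.354, 0.477, 0.022, 1.555, -0.011, 1.109, -0.083], TCP at [0.215, 0.64, 0.25] pointing down, gripper open.
Joint ranges: [-2.96, 2.96], [-0.34, 2.1], [-1.41, 1.46], [0.24, 2.44], [-1.37, 4.51], [0.17, 1.92], [-2.96, 2.96]. Speed limits (rad/s): [2.39, 2.39, 3.14, 3.14, 3.14, 3.14, 3.14].

## Interface

Orientations are given as [roll, pitch, yaw] about the fixed x, y, z axes, in that order (R = Rz(yaw) Ry(pitch) Rx(roll)).
In Python, from bench import r gives the robot as it stands.
- The arm moves only by the tool drive_tool, never from a script. Its argument "rows" is a list of rows, each an object of numbers: "tx", "ty", "tz": the shift along the tool's x, y, z in mm; "spin": the turn about the tool's x in rad; "gripper": the gripper command: -1 is shut, 1 is fully open, values between are in proportion. A call has 1 to 12 rows; each row shifts and turns the commanded pose from where the row before left it, along the tool's axes as they then stand; what a row does not reach is not made up. A row lasts 1/10 s, in which the tool goes at most 50 mm and 8.59 degrees, less where a joint would pass 70% of its speed; a pose out of reach is approached as far as the arm can. A call with a gripper value outside its range is refused whole. The fingers move at their own pace and stop on an object; the grip force is fixed at half the most. Time passes only in rows, so rows that do not move let the fingers close. It gives the time, the measured TCP pose, the force and the opening at its end, in the units of the state.
- r.state(): the state, without advancing time (a new reading comes with each control period).
- r.grab_frame(name): name is "scene" or "top"; returns a dict with "color" (420x560x3 uint8, red, green, blue), "camera_matrix" (3x3 intrinsics, pixels), "rvec" (rotation vector, rad) and "tvec" (3), from world to camera coordinates, as OpenCV has them. Camera axes: x right, y down, z forward; pixel columns grow to the right and rows downward; lengths in m; the calibration is good to about 2 mm. A picture is of the moment at which its call begins. There is no depth.
- r.finish_job(): hands the job in, once; it reports no verdict.
The state is a dict: "time": time; "qpos": joint angles; "qd": joint speeds; "joint_efforts": joint torques, N m; "position": TCP position; "ee_rot": TCP orientation; "wrist_force": force on the tool from outside, world axes, zero at the start; "wrist_torque": the same for the moment, N m; "grip_width": finger opening in m.
Only numpy, scipy, OpenCV 4.12 (cv2) and the standard library are available. Lean on these libraries where they do the work, as an engineer would, in place of code of your own. Each camera call takes 0.05 s, during which the arm holds its last target.

## Task

Lift the keeping box's hinged lid open until it rests on its stop, then take the rack with the six narrow tubes by its grip bar, lift it straight up out of the box, and finish while still holding it in the air, level and steady over the box, with its underside at least 5 cm above the box's rim. Keep the rack upright all the way, leave the lid open and the rack of jars standing in the box, and don't disturb the other things on the bench.

Things in the scene. Friction and masses are not known exactly. Their poses are not given: they have to be found in the camera images.
- box: the clear plastic keeping box, fixed to the bench: 180 (x) x 300 (y) x 120 high outside, walls and floor 5 thick. Origin at the centre of its underside; x points away from the robot towards the hinge side, y along the hinge, z up. The two racks stand inside side by side along y.
- lid (a joint): opening angle of the box's hinged lid, rad: 0 shut, 1.75 on its stop (leaning back just past upright, where it stays by itself); let go below about 1.6 it falls shut. Moves easily, 0.2 kg.
- lid_tab (a point): grip point on the white pull tab that sticks out from the middle of the lid's front edge, in the lid's plane: 22 wide (y), 12 thick (z), 40 long mm. The point is mid-thickness, 25 out from the edge. Shut, it is 123.5 above the bench, with free space under it in front of the box. Axes: x to the hinge, y along the hinge, z out of the lid's upper face (up when shut).
- lid_hinge (a point): point on the hinge line, in the middle of the box's far upper edge (205 from the tab's grip point, 120.5 above the bench). y lies along the hinge line; the lid turns about it, the front edge going up and away from the robot.
- tube_rack_mid (a point): centre (half-way up) of the rack to lift: black frame 110 (x) x 80 (y) x 105 high mm, 0.35 kg, balanced, with six narrow white-capped tubes fixed in two rows (18 wide, tops 70 above its underside). Grip bar along x over the middle: 110 long, 12 wide (y), 12 thick, its centre line 46.5 above this point; nothing beside it above the tube tops. z up. Stands on the box floor, in either half.
- jar_rack_mid (a point): centre of the other rack, the same frame and bar but carrying two squat wide white-lidded jars (47 wide, tops 50 above the underside). Stays in the box.
- flask_a: bystander: stoppered conical glass flask, 80 wide, 128 tall (mm). Origin at the centre of its underside.
- flask_b: bystander: stoppered conical glass flask like the other (mm). Origin at the centre of its underside.
- beaker: bystander: open glass beaker, 70 wide, 90 tall (mm). Origin at the centre of its underside.
- wash_bottle: bystander: white plastic bottle, 60 wide, 160 tall (mm). Origin at the centre of its underside.
- dishes: bystander: stack of clear culture dishes, 90 wide, 30 tall (mm). Origin at the centre of its underside.
- spatula: bystander: flat spatula, 190 long, lying on the bench (mm). Origin at the centre of its underside (middle of its length).

How it is judged:
On the way, in this order (a step that is already met when the one before it is completed fails the run):
1. the lid rests open on its stop (value of joint lid above 1.68 rad and velocity of joint lid below 0.1 rad/s), for 0.3 s.
2. the tube rack hangs from the fingers, clear of the box, over it (contact force between the fingers and tube_rack above 1 N and height (world z) of tube_rack_mid above 0.212 m and horizontal distance between tube_rack_mid and box below 0.17 m and angle between tube_rack_mid's own z axis and vertical below 0.14 rad and contact force between tube_rack and box below 0.3 N and contact force between tube_rack and jar_rack below 0.3 N), for 0.3 s.
At the end, for the whole second after the job is handed in: Lid on its stop (over 1.68 rad); tube rack held by the fingers alone, underside over 40 mm above the rim, within 170 mm horizontally of the box centre, tilted under 0.14 rad, slower than 20 mm/s and 0.15 rad/s; jar rack upright within 25 mm of its start (all of step 2 and value of joint lid above 1.68 rad and linear speed of tube_rack below 0.02 m/s and angular speed of tube_rack below 0.15 rad/s and distance of jar_rack_mid from where it was at the start of the episode below 0.025 m and angle between jar_rack_mid's own z axis and vertical below 0.1 rad); the arm keeps its last pose, push and grip.
It fails at once if the tube rack is tipped more than 0.4 rad (angle between tube_rack_mid's own z axis and vertical above 0.4 rad).
It fails at once if the jar rack is moved more than 40 mm (distance of jar_rack_mid from where it was at the start of the episode above 0.04 m).
It fails at once if a bystander on the bench is moved more than 30 mm (distance of any of flask_a, flask_b, beaker, wash_bottle, dishes, spatula from where it was at the start of the episode above 0.03 m).
It also fails if it takes over 59 s, if anything falls off the work surface, if the arm or the gripper's body presses on something with over 40 N, if the wrist force passes 120 N, or if a joint passes its speed limit or range.

## Working session

There is one attempt and no reset: what is moved stays moved. The work goes in short steps, Python scripts to look and compute and a tool call to move; the robot and the scene stay as the last step left them, time stands still between calls to the robot, and variables do not carry over. Pictures are saved under pics/ and viewed, and the job is handed in when it is done.

Besides the shell and the picture viewer there is one more tool, called after ">>>" in YAML: its name, and indented under it one key for each argument. drive_tool: Moves the arm, as the interface text tells. Its arguments: {"type":"object","properties":{"rows":{"type":"array"}},"required":["rows"]}

```bash
mkdir -p pics; ls; python3 - <<'E'
from bench import r
import cv2
s=r.state();print({k:s[k] for k in("time","position","ee_rot","grip_width","wrist_force")})
for n in("scene","top"):
    f=r.grab_frame(n);cv2.imwrite(f"pics/{n}0.png",cv2.cvtColor(f["color"],cv2.COLOR_RGB2BGR))
    print(n,f["camera_matrix"],f["rvec"],f["tvec"])
E
```

```text
pics
{'time': 0.0, 'position': array([0.21522347, 0.63915035, 0.24933071]), 'ee_rot': array([-3.06958612,  1.5689316 , -1.82356764]), 'grip_width': 0.0855865670317112, 'wrist_force': array([-0.26696047, -0.06798986,  0.3575521 ])}
scene [[452.79207117   0.         269.9246524 ]
 [  0.         452.79207117 209.1785565 ]
 [  0.           0.           1.        ]] [ 1.62371159  1.7332394  -0.8505931 ] [ 0.02630264 -0.23153412  1.69770317]
top [[526.97822773   0.         283.75225053]
 [  0.         526.97822773 210.4088349 ]
 [  0.           0.           1.        ]] [ 2.19975611 -2.16700615  0.08195757] [0.01306997 0.49410258 1.38159679]
```

View pics/scene0.png

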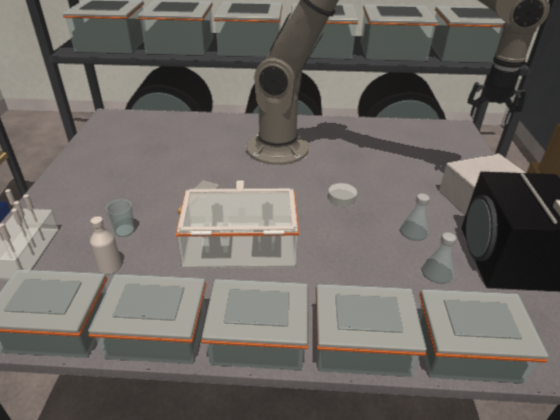

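View pics/top0.png

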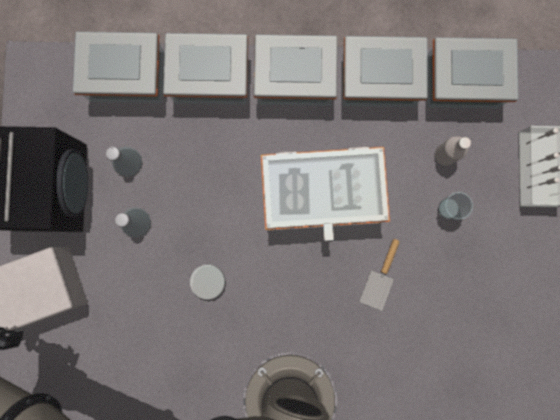

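```bash
cat > h.py <<'E'
import numpy as np,cv2
from scipy.spatial.transform import Rotation as Ro
def ray(f,uv):
    K,R,t=f["camera_matrix"],cv2.Rodrigues(np.array(f["rvec"]))[0],np.array(f["tvec"])
    return -R.T@t, R.T@np.linalg.solve(K,np.array([uv[0],uv[1],1.]))
def onz(f,uv,z):
    c,d=ray(f,uv); return c+d*(z-c[2])/d[2]
def proj(f,P):
    return cv2.projectPoints(np.array(P,float).reshape(-1,3),np.array(f["rvec"]),np.array(f["tvec"]),f["camera_matrix"],None)[0].reshape(-1,2)
E
python3 - <<'E'
import cv2
a=cv2.imread('pics/top0.png')[135:255,245:405];cv2.imwrite('pics/top0z.png',cv2.resize(a,None,fx=5,fy=5,interpolation=cv2.INTER_CUBIC))
a=cv2.imread('pics/scene0.png')[170:275,165:315];cv2.imwrite('pics/scene0z.png',cv2.resize(a,None,fx=5,fy=5,interpolation=cv2.INTER_CUBIC))
E
```

```text
(no output)
```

View pics/top0z.png

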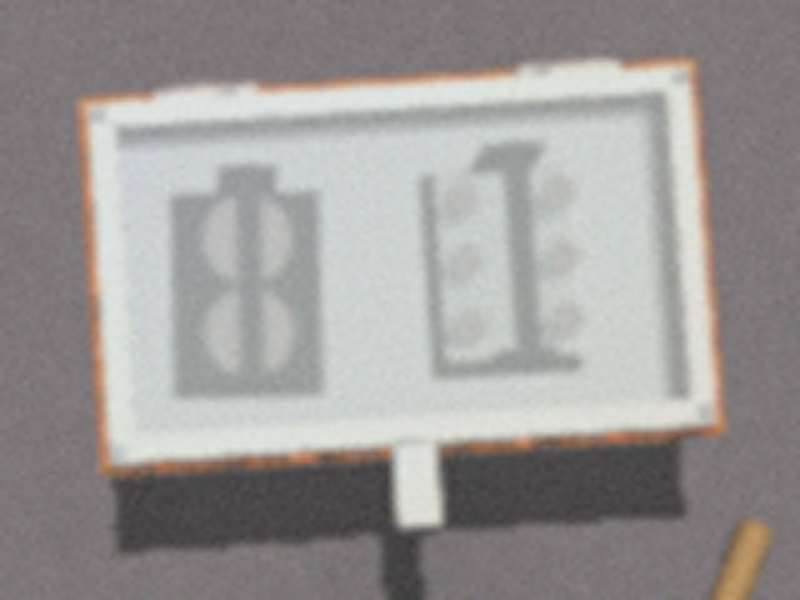

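View pics/scene0z.png

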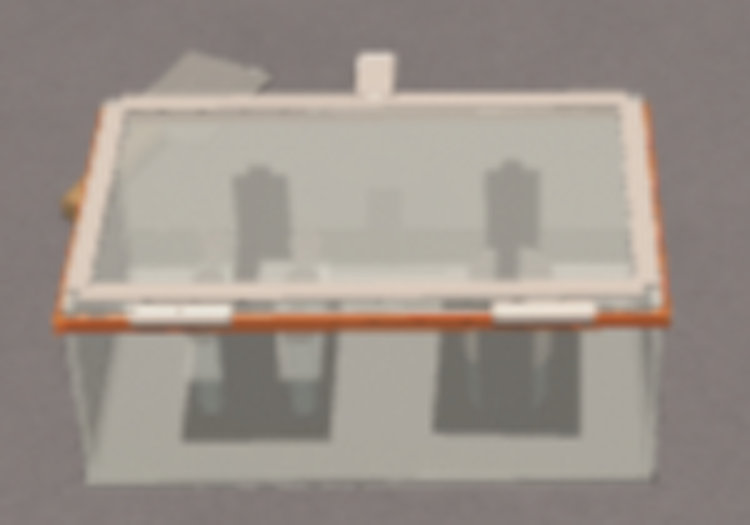

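```bash
python3 - <<'E'
from bench import r
from h import *
f=r.grab_frame("top")
g=lambda u,v:(245+(u+.5)/5-.5,135+(v+.5)/5-.5)
c=[onz(f,g(*p),.12) for p in((80,100),(695,60),(725,432),(105,472))]
print(np.round(c,4),"ctr",np.mean(c,0)); 
for i in range(4):print(np.linalg.norm(c[i]-c[(i+1)%4]))
d=c[0]-c[1]+c[3]-c[2];print("yaw y-axis",np.arctan2(-d[0],d[1])); d=c[0]-c[3]+c[1]-c[2];print("yaw x",np.arctan2(d[1],d[0]))
print("tab end",onz(f,g(420,526),.1295),"base",onz(f,g(417,443),.1295), [onz(f,g(*p),.1295) for p in((393,443),(441,440),(398,528),(443,526))])
# hull of rim by colour mask
for n,ps in dict(tubebar=[(516,165),(526,352)],jarbar=[(247,200),(250,390)],plates=[(475,172),(545,145)],).items():
    print(n,[np.round(onz(f,g(*p),.110),4) for p in ps])
print("cam",ray(f,(0,0))[0])
E
```

```text
[[ 0.6243  0.08    0.12  ]
 [ 0.6491 -0.2254  0.12  ]
 [ 0.464  -0.2403  0.12  ]
 [ 0.4398  0.0644  0.12  ]] ctr [ 0.54430386 -0.08034076  0.12      ]
0.3064286674833244
0.18563363380305148
0.3056522229893199
0.18522641534137266
yaw y-axis 0.08011971000022564
yaw x 0.08252062636938082
tab end [ 0.4154027  -0.08984025  0.1295    ] base [ 0.45584904 -0.08802704  0.1295    ] [array([ 0.45567314, -0.07630968,  0.1295    ]), array([ 0.45749124, -0.09973283,  0.1295    ]), array([ 0.41426934, -0.07913352,  0.1295    ]), array([ 0.41557057, -0.10104319,  0.1295    ])]
tubebar [array([ 0.5966, -0.1379,  0.11  ]), array([ 0.5029, -0.1434,  0.11  ])]
jarbar [array([ 0.577 , -0.0038,  0.11  ]), array([ 0.4819, -0.0065,  0.11  ])]
plates [array([ 0.5928, -0.1175,  0.11  ]), array([ 0.6069, -0.1524,  0.11  ])]
cam [0.38928946 0.02009267 1.41462641]
```

```bash
cat >> h.py <<'E'
YAW=0.081
BX=np.array([np.cos(YAW),np.sin(YAW),0]); BY=np.array([-np.sin(YAW),np.cos(YAW),0])
CTR=np.array([.5443,-.0803,0]); TAB=CTR-.115*BX+[0,0,.1235]; HINGE=CTR+.09*BX+[0,0,.1205]
def rel(s,P):
    "vector to P in tool mm"
    R=Ro.from_euler('xyz',s["ee_rot"]).as_matrix()
    return np.round(R.T@(np.array(P)-s["position"])*1000,1)
def spin(s):
    R=Ro.from_euler('xyz',s["ee_rot"]).as_matrix()
    v=R.T@BY; a=np.arctan2(-v[1],v[2]); return (a+np.pi/2)%np.pi-np.pi/2, R
E
python3 - <<'E'
from bench import r
from h import *
s=r.state();print(TAB,HINGE);a,R=spin(s);print(a);print(R.round(3))
print(rel(s,[.45,.3,.25]),s["qpos"])
E
```

```text
[ 0.42967705 -0.08960482  0.1235    ] [ 0.63400492 -0.07301797  0.1205    ]
-0.405759009284379
[[-0.    -0.948  0.319]
 [-0.001  0.319  0.948]
 [-1.    -0.    -0.001]]
[-1.000e-01 -3.307e+02 -2.467e+02] [-1.35408866  0.47762322  0.02232072  1.55616995 -0.01149178  1.1093383
 -0.08309609]
```

>>> drive_tool:
  rows:
    - {"spin":-0.1015,"gripper":1}
    - {"spin":-0.1015,"gripper":1}
    - {"spin":-0.1015,"gripper":1}
    - {"spin":-0.1015,"gripper":1}
    - {"ty":-35,"tz":-35,"gripper":1}
    - {"ty":-35,"tz":-35,"gripper":1}
    - {"ty":-35,"tz":-35,"gripper":1}
    - {"ty":-35,"tz":-35,"gripper":1}
    - {"ty":-35,"tz":-35,"gripper":1}
    - {"ty":-35,"tz":-35,"gripper":1}
    - {"ty":-35,"tz":-35,"gripper":1}
    - {"gripper":1}

```text
$.rows[0]: bad value
```

```bash
cat > st.py <<'E'
from bench import r
from h import *
s=r.state();print(s["time"],s["position"],s["grip_width"],s["wrist_force"],s["qpos"])
print("spin",spin(s)[0],"tab",rel(s,TAB))
E
python3 st.py
```

```text
0.15 [0.21526666 0.6393127  0.24956281] 0.08556105789965751 [ 0.06383474 -0.47249363 -0.18222459] [-1.35408866  0.47762322  0.02232072  1.55616995 -0.01149178  1.1093383
 -0.08309609]
spin -0.405759009284379 tab [ 127.  -435.8 -622.2]
```

>>> drive_tool:
  rows:
    - {"tx":0,"ty":0,"tz":0,"spin":-0.1,"gripper":1}
    - {"tx":0,"ty":0,"tz":0,"spin":-0.1,"gripper":1}
    - {"tx":0,"ty":0,"tz":0,"spin":-0.1,"gripper":1}
    - {"tx":0,"ty":0,"tz":0,"spin":-0.1,"gripper":1}

```text
time: 0.55
position: [0.2154, 0.6395, 0.2499]
ee_rot: [2.863, 1.57, -1.771]
wrist_force: [0.2, 0.1, -0.8]
grip_width: 0.0854
```

```bash
python3 st.py
```

```text
0.55 [0.21536498 0.63947554 0.24988947] 0.08542676000295016 [ 0.21513044  0.12274885 -0.82841048] [-1.29348214  0.47909877 -0.0638359   1.55102953  0.03280203  1.11328916
  0.28541879]
spin -0.0017143160865094043 tab [ 126.9 -155.9 -743.7]
```

>>> drive_tool:
  rows:
    - {"tx":0,"ty":-30,"tz":-30,"spin":0,"gripper":1}
    - {"tx":0,"ty":-30,"tz":-40,"spin":0,"gripper":1}
    - {"tx":0,"ty":-30,"tz":-40,"spin":0,"gripper":1}
    - {"tx":0,"ty":-30,"tz":-40,"spin":0,"gripper":1}
    - {"tx":0,"ty":-30,"tz":-40,"spin":0,"gripper":1}
    - {"tx":0,"ty":-30,"tz":-40,"spin":0,"gripper":1}
    - {"tx":0,"ty":0,"tz":-40,"spin":0,"gripper":1}
    - {"tx":0,"ty":0,"tz":-40,"spin":0,"gripper":1}
    - {"tx":0,"ty":0,"tz":-40,"spin":0,"gripper":1}
    - {"tx":0,"ty":0,"tz":-40,"spin":0,"gripper":1}

```text
time: 1.55
position: [0.4241, 0.2625, 0.2501]
ee_rot: [2.0, 1.571, -2.637]
wrist_force: [1.1, 0.2, 0.1]
grip_width: 0.0852
```

```bash
python3 st.py
```

```text
1.55 [0.42406113 0.26252369 0.25010987] 0.08520789317227076 [1.09848788 0.19428898 0.06375667] [-0.73643622  0.18605145  0.0647933   1.97232316 -0.01443931  0.98391665
  0.98095472]
spin -0.0060831696396546064 tab [ 126.7   20.7 -351.5]
```

>>> drive_tool:
  rows:
    - {"tx":0,"ty":-10,"tz":-40,"spin":0,"gripper":1}
    - {"tx":0,"ty":-10,"tz":-40,"spin":0,"gripper":1}
    - {"tx":0,"ty":0,"tz":-40,"spin":0,"gripper":1}
    - {"tx":0,"ty":0,"tz":-40,"spin":0,"gripper":1}
    - {"tx":0,"ty":0,"tz":-40,"spin":0,"gripper":1}
    - {"tx":0,"ty":0,"tz":-40,"spin":0,"gripper":1}
    - {"tx":0,"ty":10,"tz":-40,"spin":0,"gripper":1}
    - {"tx":0,"ty":10,"tz":-40,"spin":0,"gripper":1}
    - {"tx":0,"ty":10,"tz":-30,"spin":0,"gripper":1}
    - {"tx":0,"ty":0,"tz":0,"spin":0,"gripper":1}

```text
time: 2.55
position: [0.4389, -0.0898, 0.2503]
ee_rot: [2.53, 1.57, -2.114]
wrist_force: [-0.2, 1.3, -0.1]
grip_width: 0.0853
```

```bash
python3 st.py
```

```text
2.55 [ 0.43890873 -0.08984246  0.25026239] 0.08532218735216218 [-0.18037681  1.27993511 -0.12486474] [-0.26109598  0.09149079  0.34730263  2.09149565 -0.03668544  0.96482548
  1.74439455]
spin -0.013184796005078603 tab [126.8   9.1   1. ]
```

>>> drive_tool:
  rows:
    - {"tx":10,"ty":5,"tz":0,"spin":-0.013,"gripper":1}
    - {"tx":20,"ty":6,"tz":1,"spin":0,"gripper":1}
    - {"tx":20,"ty":0,"tz":0,"spin":0,"gripper":1}
    - {"tx":10,"ty":0,"tz":0,"spin":0,"gripper":1}
    - {"tx":0,"ty":0,"tz":0,"spin":0,"gripper":1}

```text
time: 3.05
position: [0.4284, -0.0843, 0.1888]
ee_rot: [1.481, 1.567, -3.141]
wrist_force: [0.8, 0.4, 0.3]
grip_width: 0.0855
```

```bash
python3 st.py; cat > pic.py <<'E'
import sys
from bench import r
from h import *
n=sys.argv[1]
A=[]
for c,b in(("top",(100,280,225,425)),("scene",(60,290,140,360))):
    f=r.grab_frame(c);a=f["color"][b[0]:b[1],b[2]:b[3],::-1]
    A.append(cv2.resize(a,(400,int(400*a.shape[0]/a.shape[1])),interpolation=cv2.INTER_CUBIC))
h=max(a.shape[0] for a in A)
A=[cv2.copyMakeBorder(a,0,h-a.shape[0],0,0,cv2.BORDER_CONSTANT) for a in A]
cv2.imwrite(f"pics/{n}.png",np.hstack(A))
E
python3 pic.py a1
```

```text
3.05 [ 0.42840819 -0.08428742  0.18878998] 0.08550449927812562 [0.75666291 0.35514733 0.33381055] [-0.25048343  0.16429536  0.33552489  2.17962222 -0.07393556  0.81145616
  1.79295505]
spin 0.009178403277279923 tab [65.3 -1.  -5.4]
```

View pics/a1.png

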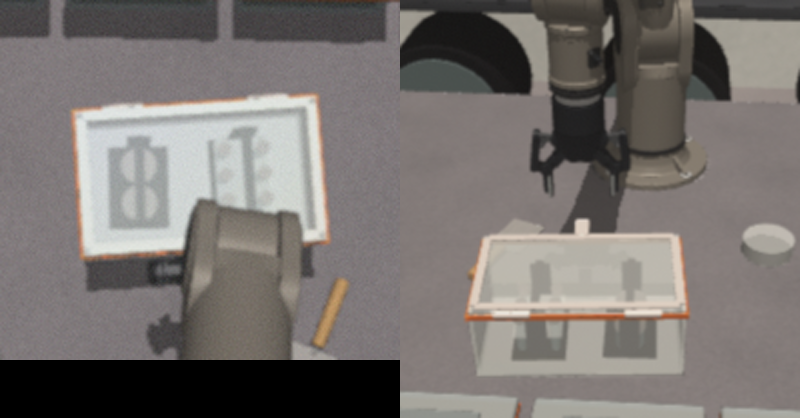

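>>> drive_tool:
  rows:
    - {"tx":10,"ty":1,"tz":-5,"spin":0.009,"gripper":1}
    - {"tx":20,"ty":0,"tz":0,"spin":0,"gripper":1}
    - {"tx":15,"ty":0,"tz":0,"spin":0,"gripper":1}
    - {"tx":0,"ty":0,"tz":0,"spin":0,"gripper":1}

```text
time: 3.55
position: [0.4279, -0.0906, 0.1439]
ee_rot: [1.574, 1.568, -3.059]
wrist_force: [-0.2, -0.0, -0.3]
grip_width: 0.0852
```

```bash
python3 st.py
```

```text
3.55 [ 0.42786109 -0.09060796  0.14392288] 0.08517597896317114 [-0.202763   -0.0441523  -0.31024629] [-0.22066693  0.24552388  0.32859458  2.21818616 -0.12173298  0.69692263
  1.84200247]
spin -0.002283915048879148 tab [20.4 -1.9  0.9]
```

>>> drive_tool:
  rows:
    - {"tx":12,"ty":0,"tz":1,"spin":0,"gripper":1}
    - {"tx":10,"ty":0,"tz":0,"spin":0,"gripper":1}
    - {"tx":0,"ty":0,"tz":0,"spin":0,"gripper":1}
    - {"tx":0,"ty":0,"tz":0,"spin":0,"gripper":-1}
    - {"tx":0,"ty":0,"tz":0,"spin":0,"gripper":-1}
    - {"tx":0,"ty":0,"tz":0,"spin":0,"gripper":-1}
    - {"tx":0,"ty":0,"tz":0,"spin":0,"gripper":-1}
    - {"tx":0,"ty":0,"tz":0,"spin":0,"gripper":-1}
    - {"tx":0,"ty":0,"tz":0,"spin":0,"gripper":-1}
    - {"tx":0,"ty":0,"tz":0,"spin":0,"gripper":-1}

```text
time: 4.55
position: [0.4288, -0.0865, 0.124]
ee_rot: [0.12, 1.567, 1.772]
wrist_force: [-3.5, 10.7, 11.6]
grip_width: 0.0212
```

```bash
python3 st.py;python3 pic.py a2
```

```text
4.55 [ 0.42882744 -0.08646469  0.12397266] 0.02116036590208113 [-3.46376193 10.6810666  11.55866055] [-0.21068549  0.28318354  0.31287448  2.23290472 -0.14964092  0.64506796
  1.8625929 ]
spin 0.00032493394065347125 tab [ 0.5 -0.6 -3.2]
```

View pics/a2.png

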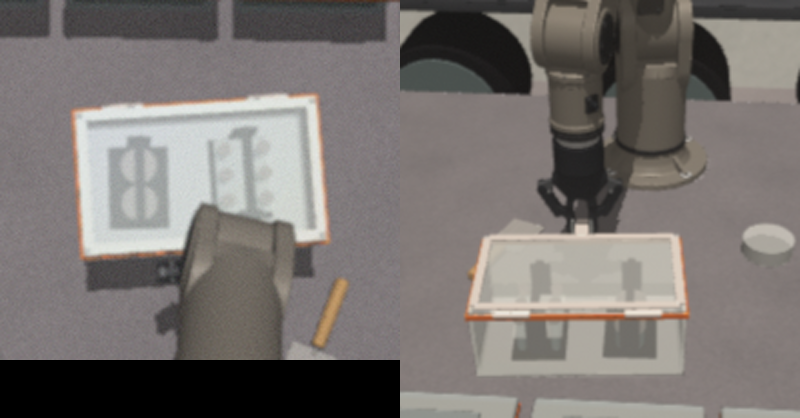

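```bash
python3 - <<'E'
from bench import r
from h import *
s=r.state()
d=s["position"]-HINGE; a=-(d@BX); z=d[2]; Rr=np.hypot(a,z); p0=np.arctan2(z,a); print(Rr,p0)
q=None
for th in np.arange(0,1.80,.07):
    p=(-Rr*np.cos(p0+th)*1000, Rr*np.sin(p0+th)*1000)
    if q: print(round(th,2),"ty %.0f tx %.0f"%(-(p[0]-q[0]),-(p[1]-q[1])),"cum", np.round((-(p[0]+a*1000), p[1]-z*1000),0))
    q=p
E
```

```text
0.20563962085144183 0.016782777317852333
0.07 ty -1 tx -14 cum [-1. 14.]
0.14 ty -2 tx -14 cum [-2. 29.]
0.21 ty -3 tx -14 cum [-5. 43.]
0.28 ty -4 tx -14 cum [-9. 57.]
0.35 ty -5 tx -14 cum [-14.  70.]
0.42 ty -6 tx -13 cum [-19.  84.]
0.49 ty -7 tx -13 cum [-26.  96.]
0.56 ty -7 tx -12 cum [-33. 109.]
0.63 ty -8 tx -12 cum [-42. 120.]
0.7 ty -9 tx -11 cum [-51. 132.]
0.77 ty -10 tx -11 cum [-60. 142.]
0.84 ty -11 tx -10 cum [-71. 152.]
0.91 ty -11 tx -9 cum [-82. 161.]
0.98 ty -12 tx -8 cum [-94. 169.]
1.05 ty -12 tx -7 cum [-106.  177.]
1.12 ty -13 tx -7 cum [-119.  183.]
1.19 ty -13 tx -6 cum [-132.  189.]
1.26 ty -14 tx -5 cum [-146.  193.]
1.33 ty -14 tx -4 cum [-160.  197.]
1.4 ty -14 tx -3 cum [-174.  200.]
1.47 ty -14 tx -2 cum [-188.  201.]
1.54 ty -14 tx -1 cum [-203.  202.]
1.61 ty -14 tx 0 cum [-217.  202.]
1.68 ty -14 tx 1 cum [-231.  201.]
1.75 ty -14 tx 2 cum [-246.  198.]
```

>>> drive_tool:
  rows:
    - {"tx":-14,"ty":-1,"tz":1,"spin":0,"gripper":-1}
    - {"tx":-14,"ty":-2,"tz":1,"spin":0,"gripper":-1}
    - {"tx":-14,"ty":-3,"tz":0,"spin":0,"gripper":-1}
    - {"tx":-14,"ty":-4,"tz":0,"spin":0,"gripper":-1}
    - {"tx":0,"ty":0,"tz":0,"spin":0,"gripper":-1}

```text
time: 5.15
position: [0.4379, -0.0856, 0.1799]
ee_rot: [0.768, 1.569, 2.419]
wrist_force: [-1.1, 3.5, -3.4]
grip_width: 0.0209
```

```bash
cat >> st.py <<'E'
d=s["position"]-HINGE; a=-(d@BX); z=d[2]
print("R",np.hypot(a,z),"th",np.arctan2(z,a)-.0168, "y",d@BY)
E
python3 st.py;python3 pic.py a3
```

```text
5.15 [ 0.4379374  -0.08557106  0.17988956] 0.020900782240803304 [-1.13077456  3.49191248 -3.38704976] [-0.24687919  0.19544627  0.33983384  2.1694485  -0.09291953  0.79151301
  1.80345625]
spin -0.0008073364163825314 tab [56.4  8.5 -3.4]
R 0.20522167334294478 th 0.2767918523447554 y 0.0033521776608090455
```

View pics/a3.png

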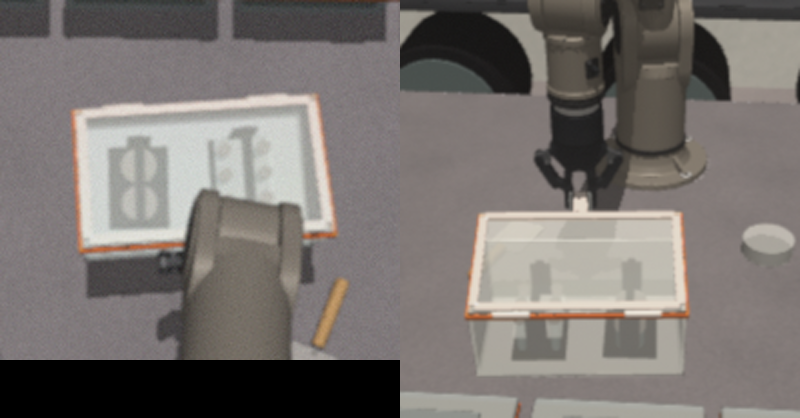

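Lid is rising with the gripper (front edge at row ~215 vs 235 before in the right view). Forces are small; continuing the arc.

>>> drive_tool:
  rows:
    - {"tx":-14,"ty":-5,"tz":0,"spin":0,"gripper":-1}
    - {"tx":-13,"ty":-6,"tz":0,"spin":0,"gripper":-1}
    - {"tx":-13,"ty":-7,"tz":0,"spin":0,"gripper":-1}
    - {"tx":-12,"ty":-7,"tz":0,"spin":0,"gripper":-1}
    - {"tx":-12,"ty":-8,"tz":0,"spin":0,"gripper":-1}
    - {"tx":-11,"ty":-9,"tz":0,"spin":0,"gripper":-1}
    - {"tx":-11,"ty":-10,"tz":0,"spin":0,"gripper":-1}
    - {"tx":0,"ty":0,"tz":0,"spin":0,"gripper":-1}

```text
time: 6.05
position: [0.4906, -0.0813, 0.2653]
ee_rot: [0.701, 1.569, 2.351]
wrist_force: [-4.3, 5.5, -0.7]
grip_width: 0.0208
```

```bash
python3 st.py
```

```text
6.05 [ 0.49058658 -0.0813219   0.26531696] 0.02077214742114117 [-4.25698723  5.48854257 -0.73027752] [-0.26898277  0.16681905  0.34953137  1.97192662 -0.06850711  1.01531941
  1.76298352]
spin -0.0011410130605851165 tab [141.9  61.2  -3.6]
R 0.20395748175261452 th 0.7727479990832183 y 0.0033274844863126433
```

>>> drive_tool:
  rows:
    - {"tx":-10,"ty":-10,"tz":1,"spin":0,"gripper":-1}
    - {"tx":-10,"ty":-11,"tz":0,"spin":0,"gripper":-1}
    - {"tx":-9,"ty":-11,"tz":0,"spin":0,"gripper":-1}
    - {"tx":-8,"ty":-12,"tz":0,"spin":0,"gripper":-1}
    - {"tx":-7,"ty":-13,"tz":0,"spin":0,"gripper":-1}
    - {"tx":-6,"ty":-13,"tz":0,"spin":0,"gripper":-1}
    - {"tx":-5,"ty":-14,"tz":0,"spin":0,"gripper":-1}
    - {"tx":0,"ty":0,"tz":0,"spin":0,"gripper":-1}

```text
time: 6.85
position: [0.5746, -0.0743, 0.3183]
ee_rot: [1.726, 1.569, -2.906]
wrist_force: [1.9, 3.1, -10.0]
grip_width: 0.0209
```

```bash
python3 st.py;python3 pic.py a4
```

```text
6.85 [ 0.57457742 -0.07433732  0.31825273] 0.020854347000221946 [  1.89671326   3.08433666 -10.00777017] [-0.26501966  0.2677623   0.35432241  1.72577118 -0.09928284  1.16769179
  1.76769479]
spin -0.0009910970124273888 tab [195.  145.3  -3.6]
R 0.20646381145009035 th 1.2624765379110188 y 0.003493343346400575
```

View pics/a4.png

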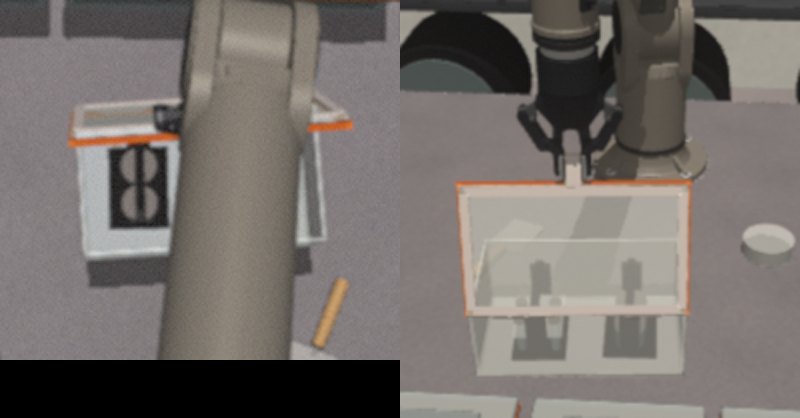

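>>> drive_tool:
  rows:
    - {"tx":-2,"ty":-14,"tz":0,"spin":0,"gripper":-1}
    - {"tx":-2,"ty":-14,"tz":0,"spin":0,"gripper":-1}
    - {"tx":-2,"ty":-14,"tz":0,"spin":0,"gripper":-1}
    - {"tx":-1,"ty":-14,"tz":0,"spin":0,"gripper":-1}
    - {"tx":0,"ty":-14,"tz":0,"spin":0,"gripper":-1}
    - {"tx":1,"ty":-14,"tz":0,"spin":0,"gripper":-1}
    - {"tx":0,"ty":0,"tz":0,"spin":0,"gripper":-1}

```text
time: 7.65
position: [0.6581, -0.0675, 0.3261]
ee_rot: [0.399, 1.57, 2.05]
wrist_force: [-1.0, 3.9, -2.7]
grip_width: 0.0207
```

```bash
python3 st.py
```

```text
7.65 [ 0.65808582 -0.06750191  0.32613702] 0.02073116244748171 [-1.02197196  3.90571005 -2.70853225] [-0.24102422  0.411799    0.35170751  1.51643244 -0.14698198  1.23977323
  1.78232701]
spin -0.00098684097945001 tab [202.7 229.4  -3.9]
R 0.2070852547572175 th 1.6723312173280285 y 0.0035495504220344008
```

>>> drive_tool:
  rows:
    - {"tx":1,"ty":-8,"tz":0,"spin":0,"gripper":-1}
    - {"tx":1,"ty":-7,"tz":0,"spin":0,"gripper":-1}
    - {"tx":0,"ty":0,"tz":0,"spin":0,"gripper":-1}

```text
time: 7.95
position: [0.672, -0.0664, 0.3243]
ee_rot: [0.798, 1.569, 2.448]
wrist_force: [-3.2, 4.9, -2.1]
grip_width: 0.021
```

```bash
python3 st.py
```

```text
7.95 [ 0.67196232 -0.06636532  0.32429804] 0.0210090588206136 [-3.16333385  4.87492073 -2.1200073 ] [-0.23579729  0.43859505  0.35046672  1.48216794 -0.15528004  1.24947229
  1.78396364]
spin -0.001244693774848038 tab [201.1 243.1  -4.1]
R 0.20737886556474286 th 1.7400982866538963 y 0.0035596480112754614
```

>>> drive_tool:
  rows:
    - {"tx":0,"ty":0,"tz":0,"spin":0,"gripper":1}
    - {"tx":0,"ty":0,"tz":0,"spin":0,"gripper":1}
    - {"tx":0,"ty":0,"tz":0,"spin":0,"gripper":1}
    - {"tx":0,"ty":0,"tz":0,"spin":0,"gripper":1}
    - {"tx":0,"ty":0,"tz":0,"spin":0,"gripper":1}
    - {"tx":-20,"ty":0,"tz":0,"spin":0,"gripper":1}
    - {"tx":-30,"ty":0,"tz":0,"spin":0,"gripper":1}
    - {"tx":-10,"ty":0,"tz":0,"spin":0,"gripper":1}
    - {"tx":0,"ty":30,"tz":0,"spin":0,"gripper":1}
    - {"tx":0,"ty":40,"tz":0,"spin":0,"gripper":1}
    - {"tx":0,"ty":40,"tz":0,"spin":0,"gripper":1}
    - {"tx":0,"ty":0,"tz":0,"spin":0,"gripper":1}

```text
time: 9.15
position: [0.5586, -0.0775, 0.384]
ee_rot: [1.125, 1.568, 2.772]
wrist_force: [0.7, 0.0, 0.2]
grip_width: 0.0852
```

```bash
python3 st.py;python3 pic.py a5
```

```text
9.15 [ 0.55864187 -0.07747931  0.38403356] 0.0852401113452464 [0.74089479 0.03755426 0.18106535] [-0.28003005  0.19552541  0.36787247  1.66459611 -0.07335143  1.2972999
  1.74865483]
spin -0.004582880176277504 tab [260.8 128.9  -2.5]
R 0.27412899591729034 th 1.2750596014079543 y 0.0016510173571656268
```

View pics/a5.png

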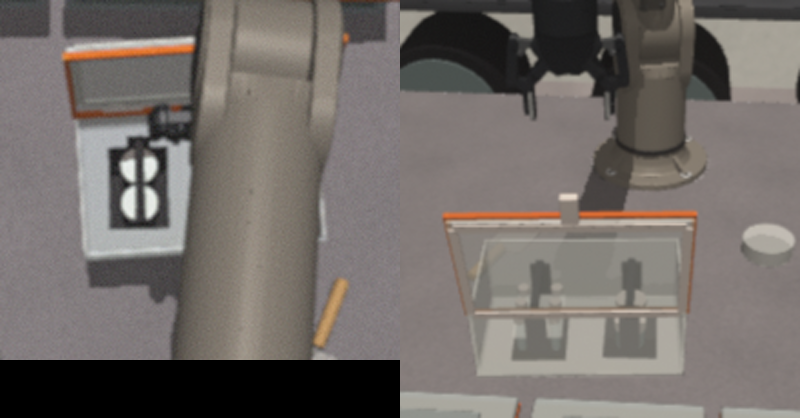

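>>> drive_tool:
  rows:
    - {"tx":0,"ty":10,"tz":40,"spin":0,"gripper":1}
    - {"tx":0,"ty":0,"tz":40,"spin":0,"gripper":1}
    - {"tx":0,"ty":0,"tz":40,"spin":0,"gripper":1}
    - {"tx":0,"ty":0,"tz":40,"spin":0,"gripper":1}
    - {"tx":0,"ty":0,"tz":40,"spin":0,"gripper":1}
    - {"tx":0,"ty":0,"tz":40,"spin":0,"gripper":1}

```text
time: 9.85
position: [0.5349, 0.1652, 0.3841]
ee_rot: [-1.209, 1.57, 0.441]
wrist_force: [0.8, -1.0, -0.2]
grip_width: 0.0851
```

```bash
python3 - <<'E'
from bench import r
from h import *
f=r.grab_frame("top");cv2.imwrite('pics/t2.png',f["color"][...,::-1])
a=f["color"][135:255,245:405,::-1];cv2.imwrite('pics/t2z.png',cv2.resize(a,None,fx=5,fy=5,interpolation=cv2.INTER_CUBIC))
g=r.grab_frame("scene");a=g["color"][150:275,150:320,::-1];cv2.imwrite('pics/s2z.png',cv2.resize(a,None,fx=4.5,fy=4.5,interpolation=cv2.INTER_CUBIC))
E
```

```text
(no output)
```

View pics/t2z.png

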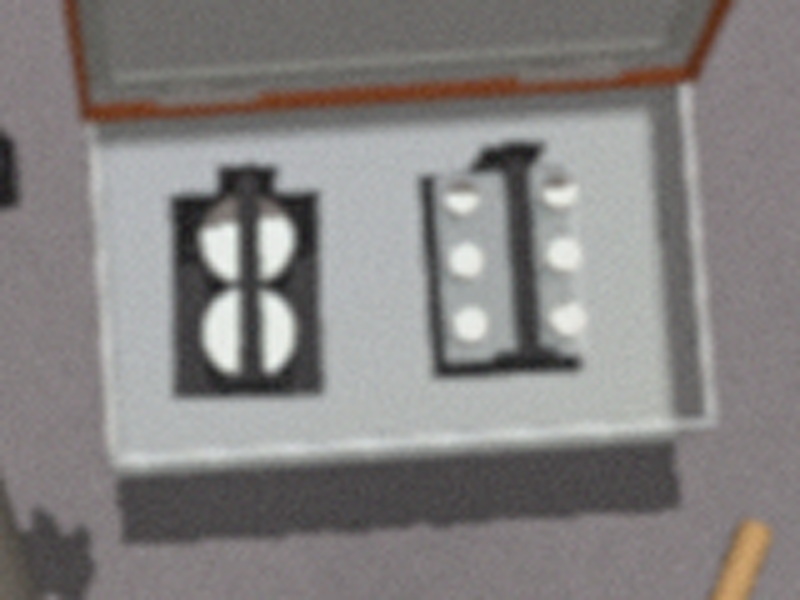

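View pics/s2z.png

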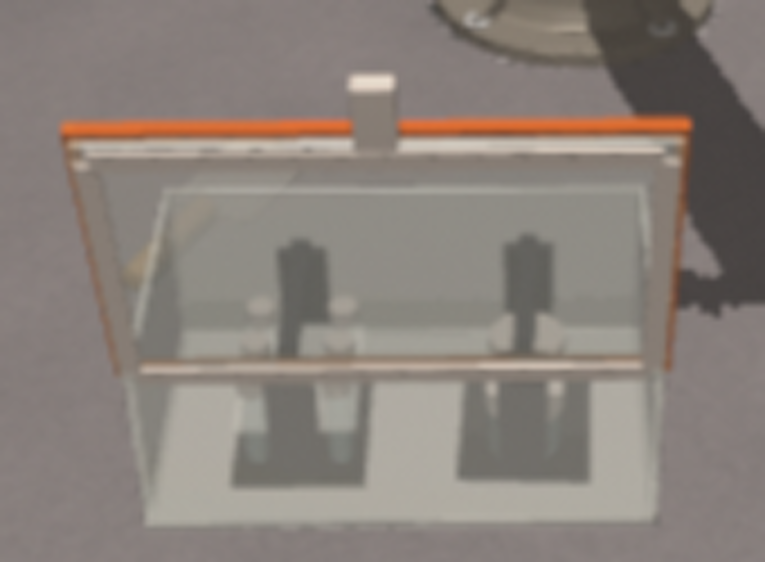

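```bash
python3 - <<'E'
from bench import r
from h import *
f=r.grab_frame("top"); im=f["color"].astype(int)
pts=[]
for row in range(175,204):
    x=np.arange(340,360); v=im[row,340:360].sum(1)/3; w=np.clip(130-v,0,None)
    # restrict to central dark run
    c=245+519/5.; m=abs(x-(c-(190-row)*0.05))<5
    u=(x*w*m).sum()/(w*m).sum(); pts.append(onz(f,(u,row),.110))
pts=np.array(pts); k=np.polyfit(pts[:,0],pts[:,1],1); print("slope",k[0],"resid",np.std(pts[:,1]-np.polyval(k,pts[:,0])))
for x in(.51,.55,.59):print(x,np.polyval(k,x))
g=lambda u,v:(245+(u+.5)/5-.5,135+(v+.5)/5-.5)
for z in(.005,.01):print(z,[np.round(onz(f,g(*p),z),4) for p in((437,375),(580,367),(421,176))])
print("bar ends",[np.round(onz(f,g(*p),.11),4) for p in((508,143),(525,352),(525,368))])
E
```

```text
slope 0.07259243682896746 resid 0.0001672110187739159
0.51 -0.14438472578755343
0.55 -0.14148102831439474
0.59 -0.13857733084123602
0.005 [array([ 0.499 , -0.1089,  0.005 ]), array([ 0.5044, -0.1856,  0.005 ]), array([ 0.6066, -0.0994,  0.005 ])]
0.01 [array([ 0.4986, -0.1085,  0.01  ]), array([ 0.504 , -0.1849,  0.01  ]), array([ 0.6058, -0.099 ,  0.01  ])]
bar ends [array([ 0.6077, -0.1339,  0.11  ]), array([ 0.5029, -0.1429,  0.11  ]), array([ 0.495, -0.143,  0.11 ])]
```

```bash
cat > st2.py <<'E'
from bench import r
from h import *
s=r.state();print(s["time"],s["position"],s["grip_width"],s["wrist_force"])
print("spin",spin(s)[0],"bar",rel(s,[.555,-.141,.103]))
E
python3 st2.py
```

```text
10.0 [0.53438651 0.16711154 0.38352932] 0.08553607056957187 [ 0.34531518 -0.22580723  0.27643501]
spin 0.004960323814029888 bar [ 280.3    5.7 -308.9]
```

>>> drive_tool:
  rows:
    - {"tx":0,"ty":0,"tz":-40,"spin":0,"gripper":1}
    - {"tx":0,"ty":0,"tz":-40,"spin":0,"gripper":1}
    - {"tx":0,"ty":0,"tz":-40,"spin":0,"gripper":1}
    - {"tx":0,"ty":0,"tz":-40,"spin":0,"gripper":1}
    - {"tx":0,"ty":0,"tz":-40,"spin":0,"gripper":1}
    - {"tx":20,"ty":3,"tz":-40,"spin":0.005,"gripper":1}
    - {"tx":30,"ty":3,"tz":-40,"spin":0,"gripper":1}
    - {"tx":40,"ty":0,"tz":-29,"spin":0,"gripper":1}
    - {"tx":40,"ty":0,"tz":0,"spin":0,"gripper":1}
    - {"tx":0,"ty":0,"tz":0,"spin":0,"gripper":1}
    - {"tx":0,"ty":0,"tz":0,"spin":0,"gripper":1}

```text
time: 11.1
position: [0.5527, -0.146, 0.2547]
ee_rot: [1.787, 1.57, -2.851]
wrist_force: [0.9, 0.7, 0.3]
grip_width: 0.0854
```

```bash
python3 st2.py
```

```text
11.1 [ 0.55273859 -0.14600962  0.25469576] 0.08538127054142809 [0.9105998  0.69395536 0.33523261]
spin -0.007113120932349393 bar [151.7  -2.8   4.9]
```

>>> drive_tool:
  rows:
    - {"tx":20,"ty":-3,"tz":4,"spin":-0.007,"gripper":1}
    - {"tx":30,"ty":0,"tz":1,"spin":0,"gripper":1}
    - {"tx":30,"ty":0,"tz":0,"spin":0,"gripper":1}
    - {"tx":10,"ty":0,"tz":0,"spin":0,"gripper":1}
    - {"tx":0,"ty":0,"tz":0,"spin":0,"gripper":1}

```text
time: 11.6
position: [0.5557, -0.14, 0.165]
ee_rot: [-1.385, 1.571, 0.268]
wrist_force: [-1.2, -0.2, -0.5]
grip_width: 0.0855
```

```bash
python3 st2.py;python3 pic.py a6
```

```text
11.6 [ 0.55566873 -0.14001992  0.16502888] 0.08553770346027467 [-1.21804124 -0.23470003 -0.47982584]
spin 0.0013392346606131422 bar [62.   0.8 -0.9]
```

View pics/a6.png

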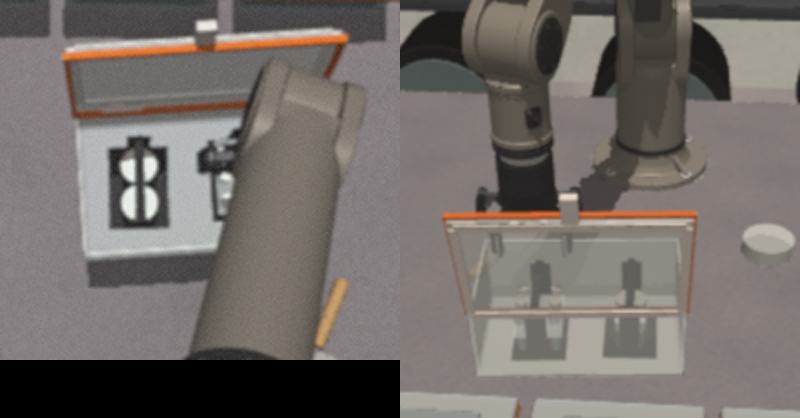

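>>> drive_tool:
  rows:
    - {"tx":15,"ty":0,"tz":-1,"spin":0,"gripper":1}
    - {"tx":15,"ty":0,"tz":0,"spin":0,"gripper":1}
    - {"tx":10,"ty":0,"tz":0,"spin":0,"gripper":1}
    - {"tx":0,"ty":0,"tz":0,"spin":0,"gripper":1}

```text
time: 12.1
position: [0.5536, -0.1412, 0.1223]
ee_rot: [1.371, 1.567, 3.023]
wrist_force: [0.3, 0.1, 0.1]
grip_width: 0.0854
```

```bash
python3 st2.py
```

```text
12.1 [ 0.55363647 -0.14118974  0.12231045] 0.08536978343411479 [0.29077339 0.11332539 0.1467158 ]
spin 0.00021657369263894388 bar [19.3 -1.4  0.1]
```

>>> drive_tool:
  rows:
    - {"tx":10,"ty":-1,"tz":0,"spin":0,"gripper":1}
    - {"tx":10,"ty":0,"tz":0,"spin":0,"gripper":1}
    - {"tx":0,"ty":0,"tz":0,"spin":0,"gripper":1}
    - {"tx":0,"ty":0,"tz":0,"spin":0,"gripper":-1}
    - {"tx":0,"ty":0,"tz":0,"spin":0,"gripper":-1}
    - {"tx":0,"ty":0,"tz":0,"spin":0,"gripper":-1}
    - {"tx":0,"ty":0,"tz":0,"spin":0,"gripper":-1}
    - {"tx":0,"ty":0,"tz":0,"spin":0,"gripper":-1}
    - {"tx":0,"ty":0,"tz":0,"spin":0,"gripper":-1}
    - {"tx":0,"ty":0,"tz":0,"spin":0,"gripper":-1}
    - {"tx":0,"ty":0,"tz":0,"spin":0,"gripper":-1}

```text
time: 13.2
position: [0.5561, -0.141, 0.1044]
ee_rot: [-0.107, 1.57, 1.545]
wrist_force: [-0.8, 1.9, 1.0]
grip_width: 0.011
```

```bash
python3 st2.py
```

```text
13.2 [ 0.5560659  -0.14104447  0.10443785] 0.011023259540511404 [-0.81206915  1.92311138  0.97773079]
spin 0.00046183500600949223 bar [1.4 1.1 0.1]
```

>>> drive_tool:
  rows:
    - {"tx":-5,"ty":0,"tz":0,"spin":0,"gripper":-1}
    - {"tx":-8,"ty":0,"tz":0,"spin":0,"gripper":-1}
    - {"tx":-8,"ty":0,"tz":0,"spin":0,"gripper":-1}
    - {"tx":-8,"ty":0,"tz":0,"spin":0,"gripper":-1}
    - {"tx":0,"ty":0,"tz":0,"spin":0,"gripper":-1}

```text
time: 13.7
position: [0.5569, -0.1418, 0.1349]
ee_rot: [-1.792, 1.568, -0.141]
wrist_force: [-0.0, 0.8, -3.9]
grip_width: 0.0111
```

```bash
python3 st2.py;python3 pic.py a7
```

```text
13.7 [ 0.5569213  -0.14180774  0.13489329] 0.011138995555321555 [-0.02412832  0.80664373 -3.9190312 ]
spin -6.822656308291819e-05 bar [31.9  1.9  1. ]
```

View pics/a7.png

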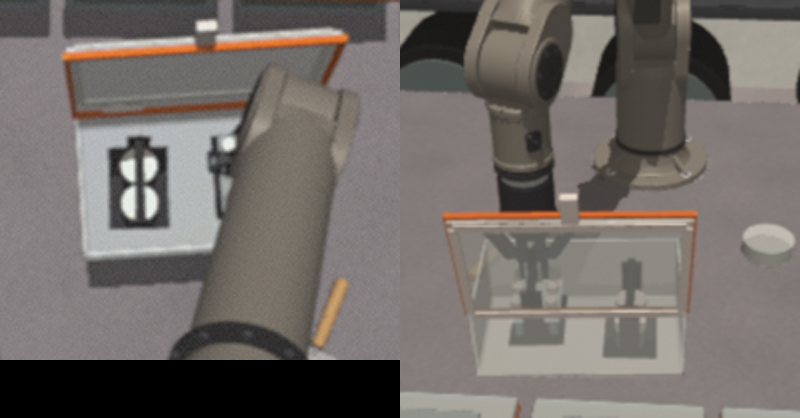

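>>> drive_tool:
  rows:
    - {"tx":-12,"ty":0,"tz":0,"spin":0,"gripper":-1}
    - {"tx":-15,"ty":0,"tz":0,"spin":0,"gripper":-1}
    - {"tx":-15,"ty":0,"tz":0,"spin":0,"gripper":-1}
    - {"tx":-15,"ty":0,"tz":0,"spin":0,"gripper":-1}
    - {"tx":-15,"ty":0,"tz":0,"spin":0,"gripper":-1}
    - {"tx":-15,"ty":0,"tz":0,"spin":0,"gripper":-1}
    - {"tx":-15,"ty":0,"tz":0,"spin":0,"gripper":-1}
    - {"tx":-15,"ty":0,"tz":0,"spin":0,"gripper":-1}
    - {"tx":-15,"ty":0,"tz":0,"spin":0,"gripper":-1}
    - {"tx":-15,"ty":0,"tz":0,"spin":0,"gripper":-1}
    - {"tx":-10,"ty":0,"tz":0,"spin":0,"gripper":-1}
    - {"tx":0,"ty":0,"tz":0,"spin":0,"gripper":-1}

```text
time: 15.0
position: [0.5568, -0.1418, 0.2925]
ee_rot: [-1.723, 1.567, -0.071]
wrist_force: [0.7, 0.8, -3.2]
grip_width: 0.0108
```

>>> drive_tool:
  rows:
    - {"tx":0,"ty":0,"tz":0,"spin":0,"gripper":-1}
    - {"tx":0,"ty":0,"tz":0,"spin":0,"gripper":-1}
    - {"tx":0,"ty":0,"tz":0,"spin":0,"gripper":-1}
    - {"tx":0,"ty":0,"tz":0,"spin":0,"gripper":-1}
    - {"tx":0,"ty":0,"tz":0,"spin":0,"gripper":-1}
    - {"tx":0,"ty":0,"tz":0,"spin":0,"gripper":-1}

```text
time: 15.6
position: [0.556, -0.1414, 0.2902]
ee_rot: [1.533, 1.571, -3.098]
wrist_force: [-0.1, -0.7, -3.8]
grip_width: 0.0109
```

```bash
python3 st2.py;python3 pic.py a8;python3 st2.py
```

```text
15.6 [ 0.55600642 -0.14138277  0.29017562] 0.010910872765905903 [-0.06001727 -0.70190811 -3.82428551]
spin 0.00025503876991206376 bar [187.2   0.9   0.5]
15.7 [ 0.55600462 -0.1414407   0.29028687] 0.01054652273668923 [ 0.57136773  0.21159587 -3.12778837]
spin 0.00010543606110746673 bar [187.3   0.9   0.5]
```

View pics/a8.png

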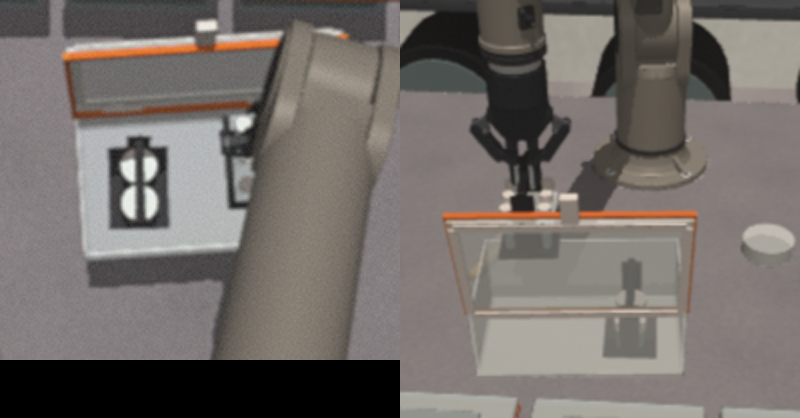

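```bash
python3 -c "
from bench import r
print(r.finish_job())"
```

```text
the job is handed in; nothing more can be done
None
```

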